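Cycle the beam shutter and hold its recessed reset down

TASK

Clear the shutter module's latched interlock: pull its red knob all the way out until it clicks and push it fully home again, then take the orange stylus from the rack, reach it down through the yellow-ringed port and press the recessed button fully down. Finish while still gripping the stylus and holding the button down. Leave the two drivers and everything else lying about where they are.

Things in the scene. Friction and masses are not known exactly. Their poses are not given: they have to be found in the camera images.
- knob_grip (a point): Centre of the shutter knob, a red cylinder (26 mm diameter, 22 mm long, white end cap) on a 10 mm steel rod out of the module's -y side, 45 mm above the table. Rides with the knob; axes as the module's: it pulls out along -y; z up. With the knob home it is 32 mm from the module's side wall (21 mm clear gap behind the knob).
- shutter_knob (a joint): How far the shutter knob is pulled out, m: 0 fully home, 0.035 fully out (end stop). A spring detent holds it at each end: it resists with up to 6 N plus 1.5 N friction until the middle of the travel, then snaps on to the other end. It starts home.
- reset_port (a point): Centre of the mouth of the reset port, a round hole 15 mm in diameter ringed in yellow, in the module's top, 70 mm above the table. z up; axes as the module's. The hole goes straight down to a green push button (13 mm diameter) whose top lies 22 mm below the mouth.
- reset_button (a joint): How far the recessed reset button is pressed, m: 0 released, 0.005 fully down (stop). Its spring pushes back with 2 N at the top and 5 N fully down, and returns it when let go.
- module: Beam-shutter module, a cream box 160 x 200 x 70 mm (x, y, z), blue front (-x), green display on top, fixed to the table. Origin: centre of its underside; z up. In this frame the knob is at x -20, y -132, z 45 mm (home), the reset port at x 35, y +55, z 70 mm.
- stylus: Stylus, 130 mm long, about 50 g: white shaft 7 mm in diameter, 50 mm long, below an orange round handle 15 mm in diameter, 80 mm long. Origin: the tip (shaft's lower end); z along it towards the handle. It stands upright in one of the rack's three holes, its shoulder on the rack's top: handle 65 to 145 mm, tip 15 mm above the table.
- stylus_grip (a point): A point on the stylus's axis halfway up the handle, 90 mm from the tip (starts 105 mm above the table). z axis towards the handle's top.
- rack: Aluminium tool rack, a block 50 x 165 x 65 mm (x, y, z), fixed to the table, with three round holes of 10 mm diameter, 60 mm deep, 55 mm apart along its y axis (at y -55, 0, 55 mm). Origin: centre of its underside. A stylus or driver stands in each hole.
- driver_black: Driver with a black handle (20 mm diameter, 65 mm long) and steel shaft, standing in another hole of the rack: leave it there. Origin: lower end of the shaft, 15 mm above the table.
- driver_blue: Driver with a blue handle (18 mm diameter, 70 mm long) and steel shaft, standing in another hole of the rack: leave it there. Origin: lower end of the shaft, 15 mm above the table.
- bottle: White bottle with red cap, 52 mm diameter, 130 mm tall, loose. Origin: centre of its underside.
- mouse: Grey round computer mouse, 62 mm diameter, 34 mm tall, loose. Origin: centre of its underside.
- sample_box: Clear open sample box with compartments, 90 x 120 x 25 mm, loose. Origin: centre of its underside.
- puck: Brass weight with a knob, 40 mm diameter, 40 mm tall, loose. Origin: centre of its underside.
- film_tin: Flat steel tin, 64 mm diameter, 24 mm tall, loose. Origin: centre of its underside.

How it is judged (in metres and radians):
On the way, in this order (a step that is already met when the one before it is completed fails the run):
1. the shutter knob is pulled out into its outer detent (value of joint shutter_knob above 0.031 m), for 0.1 s.
2. the shutter knob is pushed fully home (value of joint shutter_knob below 0.003 m), for 0.2 s.
3. the stylus, held in the gripper, presses the recessed button down (value of joint reset_button above 0.0038 m and contact force between stylus and reset_button above 1 N and contact force between the fingers and stylus above 2 N and horizontal distance between stylus and reset_port below 0.007 m), for 0.3 s.
At the end, for the whole second after the job is handed in: The gripper still grips the stylus (over 2 N), whose tip is through the port (over 20 mm below its mouth, within 7 mm of its centre, within 15 degrees of upright), at rest and pressing the button (over 1 N) at least 3.8 of its 5 mm down; the shutter knob is home within 3 mm (all of step 3 and z of stylus in the frame of reset_port below -0.02 m and angle between stylus's own z axis and vertical below 0.26 rad and value of joint shutter_knob below 0.003 m and linear speed of stylus below 0.02 m/s); the arm keeps its last pose, push and grip.
It fails at once if the fingers press the button themselves (contact force between the fingers and reset_button above 0.5 N).
It fails at once if one of the two drivers is moved by more than 20 mm (distance of any of driver_black, driver_blue from where it was at the start of the episode above 0.02 m).
It fails at once if a thing lying about (bottle, mouse, sample box, brass weight, tin) is moved by more than 20 mm (distance of any of bottle, mouse, sample_box, puck, film_tin from where it was at the start of the episode above 0.02 m).
It also fails if it takes over 56 s, if anything falls off the work surface, if the arm or the gripper's body presses on something with over 40 N, if the wrist force passes 120 N, or if a joint passes its speed limit or range.

ROBOT

A 6-joint arm with a two-finger parallel gripper is mounted at the origin on the work surface. World frame = base frame: x ahead of the robot, y to its left, z up, the work surface at z = 0. Lengths are in mm, angles in degrees, forces in N, time in s.
With the tool pointing down it reaches from about 225 to 875 mm from the base axis. Payload 3.4 kg.
Tool frame: the origin (TCP) lies between the finger pads; the fingertips stand bot.tips_ahead ahead of it and the grasp point (between the pads) lies 8 mm behind it (bot.tips_ahead is the distance from the TCP to the fingertips, in mm); z points along the fingers, y is the line along which they close (so a half turn about z gives the same grasp; the last joint's range is limited). The gripper opens to 85 mm and grips with 20 to 120 N. Pads are 22 mm wide; open, the fingers measure 114 mm over their backs; the gripper's body (76 mm by 85 mm) begins 54 mm behind the grasp point. The pads swing forward as they close: fully open they stand 13 mm farther back than shut.
Start: joints at [57.582, 15.808, 86.224, -0, 77.962, -6.933], TCP at [247.43, 519.076, 242.328] pointing down, gripper open.
Joint ranges: [-165.64, 165.64], [-43.16, 119.46], [12.63, 154.43], [-67.54, 247.53], [6.08, 155.33], [-154.97, 154.97]. Speed limits (degrees/s): [147.25, 147.25, 180, 180, 180, 180].

INTERFACE

Orientations are given as [roll, pitch, yaw] about the fixed x, y, z axes, in that order (R = Rz(yaw) Ry(pitch) Rx(roll)).
In Python, from plant import bot gives the robot as it stands.
- The arm moves only by the tool drive_effector, called after ">>>" by a JSON object that holds its "op" and its "data", one argument or row to a line. Schema: {"type":"object","properties":{"increments":{"type":"object","properties":{"motion":{"type":"array","items":{"type":"array","items":{"type":"number"},"minItems":4,"maxItems":4},"minItems":1,"maxItems":20}},"additionalProperties":false,"required":["motion"]},"aperture":{"type":"number"},"only":{"type":"string"},"quiet":{"type":"boolean"},"lines":{"type":"string"}},"required":["increments"],"additionalProperties":false}. increments is an object whose key "motion" holds a list of rows, 1 to 20 of them, each of 4 numbers: dx, dy, dz in mm, then a turn about the tool's z in degrees; each row shifts and turns the commanded pose from where the row before left it, along the tool's axes as they then stand; what a row does not reach is not made up. A row lasts 1/10 s, in which the tool goes at most 50 mm and 8.59 degrees, less where a joint would pass 70% of its speed; a pose out of reach is approached as far as the arm can. aperture is the finger opening in mm, set as the call begins (left out keeps the last). The fingers move at their own pace and stop on an object; the grip force is fixed at half the most. Time passes only in rows, so rows that do not move let the fingers close. The tool returns the time, the measured TCP pose, the force, the opening and the grip force at its end. only (a regular expression) keeps the lines of the reply that match it, lines (a string "A,B") keeps lines A to B, and quiet returns only ok. Input that does not fit is refused with a message, and nothing moves.
- bot.get_state(): the state, without advancing time (a new reading comes with each control period).
- bot.camera(name): name is "scene" or "top" or "wrist"; returns a dict with "color" (384x512x3 uint8, red, green, blue), "fx", "fy", "cx", "cy" (pixels), "origin" and "attitude" of the camera in the world; the wrist camera has in their place "hand_eye" (4x4, takes a point from camera to tool coordinates, whose origin is the TCP and whose axes are the flange's). Camera axes: x right, y up, looking along -z (the intrinsics and any distortion apply to the point x, -y, -z); pixel columns grow to the right and rows downward; lengths in mm; the calibration is good to about 2 mm. A picture is of the moment at which its call begins: read the wrist's pose just before it. There is no depth.
- bot.hand_in(): hands the job in; it is judged then, once.
The state is a dict: "clock": time; "qpos": joint angles; "joint_velocities": joint speeds; "joint_torque": joint torques, N m; "eef_pos": TCP position; "orientation": TCP orientation; "ft_force": force on the tool from outside, world axes, zero at the start; "torque": the same for the moment, N m; "gripper_width": finger opening in mm; "gripper_force": force on a finger pad.
Only numpy, scipy, OpenCV 4.12 (cv2) and the standard library are available. Lean on these libraries where they do the work, as an engineer would, in place of code of your own. Each camera call takes 0.05 s, during which the arm holds its last target. There are 200 camera calls.

## Working session

There is one attempt and no reset: what is moved stays moved. The work goes in short steps, Python scripts to look and compute and a tool call to move; the robot and the scene stay as the last step left them, time stands still between calls to the robot, and variables do not carry over. Pictures are saved under pics/ and viewed, at most 13 in all, crops included, and the job is handed in when it is done.

```bash
ls; mkdir -p pics
```

Create h.py:
```python
from plant import bot
import numpy as np, cv2
```

Run:
```python
from h import *
print(bot.get_state(), bot.tips_ahead)
for n in ("top","scene"):
    c=bot.camera(n); cv2.imwrite(f"pics/{n}1.png",cv2.cvtColor(c["color"],cv2.COLOR_RGB2BGR)); print({k:v for k,v in c.items() if k!="color"})
```

```text
pics
plant.py
{'clock': 0.0, 'qpos': array([ 5.75831185e+01,  1.58480197e+01,  8.62964849e+01,  6.42588179e-04,
        7.79628648e+01, -6.93309727e+00]), 'joint_velocities': array([-0.06305367,  0.08788158, -0.03809581,  0.04592465, -0.00384142,
        0.15536078]), 'joint_torque': array([ 2.27756132e-04, -4.16773510e+01, -2.45802319e+01, -2.04192356e-04,
        1.10724242e-02, -2.19519421e-05]), 'eef_pos': array([247.11869061, 518.60986754, 241.42695329]), 'orientation': array([-1.79893492e+02, -1.35841915e-02,  1.54516069e+02]), 'ft_force': array([ 0.34615324,  0.31626906, -0.00593875]), 'torque': array([0.01616642, 0.00814345, 0.02665121]), 'gripper_force': 0.0, 'gripper_width': 85.52350121657638} 11.0
{'fx': 366.7581805266563, 'fy': 366.7581805266563, 'cx': 255.0304608891998, 'cy': 195.01648840058766, 'origin': array([ 368.37514539,   45.48433545, 1093.48542357]), 'attitude': array([ 11.70353392,  -0.19352471, -93.36569467])}
{'fx': 409.1044550503819, 'fy': 409.1044550503819, 'cx': 259.93461603319514, 'cy': 194.63684181350052, 'origin': array([1168.7803339 ,  610.1520435 ,  916.09409281]), 'attitude': array([ 45.65094483,  -0.66642032, 135.09920072])}
```

View pics/top1.png

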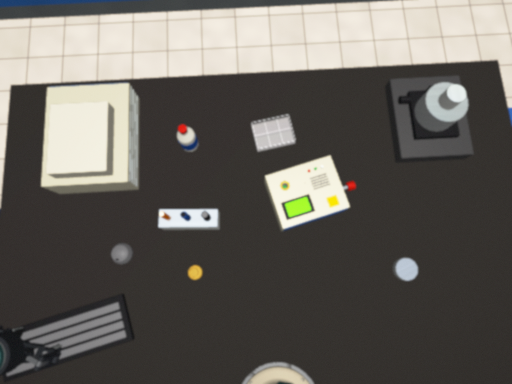

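View pics/scene1.png

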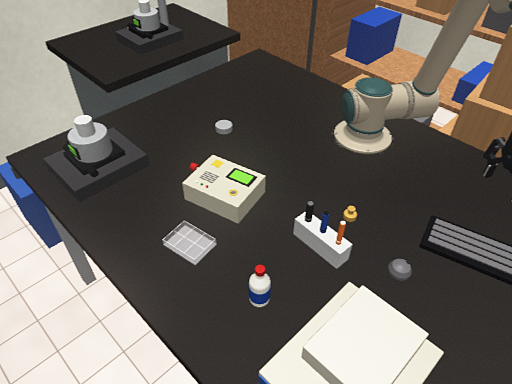

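The top view shows the module at about (307,192), its knob at (352,185), its port at (285,185), and the rack at (188,218). The stylus is the left-hand tool, orange, at about (166,216). In the scene view the knob is at (194,167), the port at (234,192), and the orange handle top at (342,223). I'll enlarge both.

Run:
```python
import cv2,numpy as np
a=cv2.imread("pics/top1.png")[145:245,150:365]; b=cv2.imread("pics/scene1.png")[145:275,175:375]
cv2.imwrite("pics/topc.png",cv2.resize(a,(774,360),interpolation=cv2.INTER_CUBIC))
cv2.imwrite("pics/scenec.png",cv2.resize(b,(800,520),interpolation=cv2.INTER_CUBIC))
```

```text
(no output)
```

View pics/topc.png

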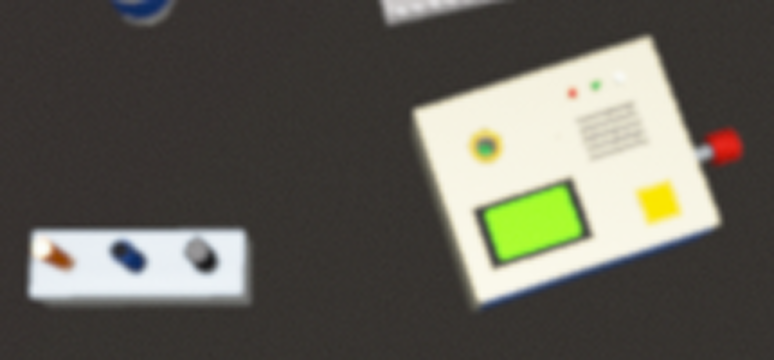

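View pics/scenec.png

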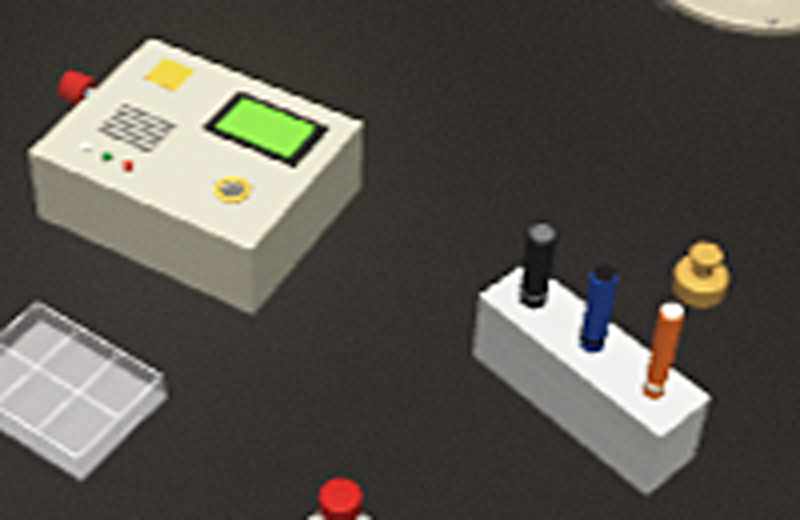

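Add to h.py:
```python
from scipy.spatial.transform import Rotation as Rn
from scipy.optimize import least_squares
CAM={"top":(366.758,255.03,195.016,np.array([368.375,45.484,1093.485]),[11.7035,-.1935,-93.3657]),
"scene":(409.104,259.935,194.637,np.array([1168.78,610.152,916.094]),[45.651,-.6664,135.0992])}
def proj(n,P):
    f,cx,cy,o,a=CAM[n]; q=(np.atleast_2d(P)-o)@Rn.from_euler("xyz",a,degrees=True).as_matrix()
    return np.c_[cx+f*q[:,0]/-q[:,2], cy-f*q[:,1]/-q[:,2]]
def un(n,c):
    s,o=(3.6,(150,145)) if n=="top" else (4,(175,145))
    return (np.atleast_2d(c)+.5)/s-.5+np.array(o)
def tri(t,s):
    r=least_squares(lambda P:np.r_[(proj("top",P)-un("top",t))[0],(proj("scene",P)-un("scene",s))[0]],[400,0,50])
    return r.x, np.sqrt(2*r.cost)
```

Run:
```python
from h import *
for n,t,s in [("port",(486,146),(232,188)),("knob",(725,147),(77,86)),("cap",(42,250),(672,311)),("shoulder",(67,265),(653,390)),
 ("m++",(414,110),(253,248)),("m+-",(651,38),(32,153)),("m--",(720,226),(150,40)),("m-+",(478,301),(362,124)),
 ("r++",(32,230),(657,435)),("r+-",(246,230),(478,295)),("r--",(246,297),(518,266)),("r-+",(30,297),(709,397)),("blk",(197,247),(541,232)),("blu",(122,247),(603,272))]:
    p,e=tri(t,s); print(n,p.round(1),round(e,2))
mp=np.array([[80,100,70],[80,-100,70],[-80,-100,70],[-80,100,70],[35,55,70],[-20,-132,45.]])
rp=np.array([[25,82.5,65],[25,-82.5,65],[-25,-82.5,65],[-25,82.5,65.]])
def fit(P,T,S,x0):
    def W(x): return (P@Rn.from_euler("z",x[2],degrees=True).as_matrix().T)+[x[0],x[1],x[3]]
    f=lambda x:np.r_[(proj("top",W(x))-un("top",T)).ravel(),(proj("scene",W(x))-un("scene",S)).ravel()]
    r=least_squares(f,x0); print(r.x.round(2),np.abs(r.fun).reshape(-1,2).max(1).round(2)); return W(r.x)
print(fit(mp,[(414,110),(651,38),(720,226),(478,301),(486,146),(725,147)],[(253,248),(32,153),(150,40),(362,124),(232,188),(77,86)],[400,0,10,0])[4:])
fit(rp,[(32,230),(246,230),(246,297),(30,297)],[(657,435),(478,295),(518,266),(709,397)],[400,200,0,0])
```

```text
port [603. -57.  75.] 0.43
knob [ 596.5 -253.    50.3] 0.32
cap [527.9 276.5 147.5] 0.57
shoulder [528.3 276.2  68.9] 0.62
m++ [634.8  -1.1  76. ] 0.07
m+- [ 684.3 -196.    71.4] 0.52
m-- [ 529.5 -237.1   69.4] 0.76
m-+ [480.9 -41.9  72.3] 0.49
r++ [557.6 302.1  71.2] 0.99
r+- [547.4 136.6  67.5] 0.04
r-- [497.6 136.5  59.5] 1.85
r-+ [505.1 305.4  67.4] 0.73
blk [524.9 166.7 136.4] 0.1
blu [527.4 220.8 140.5] 0.07
[ 582.55 -119.07   14.44    3.38] [0.34 0.16 0.74 0.4  0.2  0.39 0.46 0.6  0.6  0.47 0.42 0.64]
[[ 602.72987584  -57.07587693   73.37675799]
 [ 596.09177023 -251.8833089    48.37675799]]
[527.01 220.4   -2.57   1.84] [1.14 0.27 1.32 1.   0.74 0.37 2.07 0.12]
```

The two views agree to about 1 px. That puts the knob near (596,-252), the port near (603,-57), the stylus near (528,276), and the module yaw at 14.4°. Next I'll turn the gripper to the module's axes and hover over the knob.

Add to h.py:
```python
def go(t,yaw=None):
    s=bot.get_state(); o=s["orientation"]; R=Rn.from_euler("xyz",o,degrees=True)
    print("t",round(s["clock"],2),"pos",s["eef_pos"].round(1),"o",o.round(1),"w",round(s["gripper_width"],1),"F",s["ft_force"].round(1))
    print("move",R.inv().apply(np.array(t)-s["eef_pos"]).round(1),"turn",None if yaw is None else round((o[2]-yaw+180)%360-180,1))
def shot(f):
    s=bot.get_state(); c=bot.camera("wrist"); cv2.imwrite(f,cv2.cvtColor(c["color"],cv2.COLOR_RGB2BGR))
    np.savez(f+".npz",p=s["eef_pos"],o=s["orientation"],h=c["hand_eye"],k=[c["fx"],c["fy"],c["cx"],c["cy"]]); print({k:v for k,v in c.items() if k!="color"})
def wproj(f,P):
    d=np.load(f+".npz"); h=d["h"]; q=Rn.from_euler("xyz",d["o"],degrees=True).inv().apply(np.atleast_2d(P)-d["p"])
    q=(q-h[:3,3])@h[:3,:3]; k=d["k"]; return np.c_[k[2]+k[0]*q[:,0]/-q[:,2],k[3]-k[1]*q[:,1]/-q[:,2]]
```

```text
(no output)
```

>>> {"op": "drive_effector", "data": {
  "increments": {"motion": [[0,0,0,8.35],[0,0,0,8.35],[0,0,0,8.35],[0,0,0,8.35],[0,0,0,8.35],[0,0,0,8.35]]}
}}

```text
clock: 0.7
eef_pos: [247.2, 518.8, 241.8]
orientation: [-180.0, 0.0, 104.1]
ft_force: [0.8, -0.2, 0.4]
gripper_width: 85.7
gripper_force: 0.0
```

```bash
python3 -c "
from h import *
go([596,-252,200],104.4)"
```

```text
t 0.7 pos [247.2 518.8 241.8] o [-180.     0.   104.1] w 85.7 F [ 0.8 -0.2  0.4]
move [-832.4  150.9   42.3] turn -0.3
```

>>> {"op": "drive_effector", "data": {
  "increments": {"motion": [[-41.6,7.5,0,0],[-41.6,7.5,0,0],[-41.6,7.5,0,0],[-41.6,7.5,0,0],[-41.6,7.5,0,0],[-41.6,7.5,0,0],[-41.6,7.5,0,0],[-41.6,7.5,0,0],[-41.6,7.5,0,0],[-41.6,7.5,0,0],[-41.6,7.5,0,0],[-41.6,7.5,0,0],[-41.6,7.5,0,0],[-41.6,7.5,0,0],[-41.6,7.5,0,0],[-41.6,7.5,0,0],[-41.6,7.5,0,0],[-41.6,7.5,0,0],[-41.6,7.5,0,0],[-41.6,7.5,0,0]]},
  "aperture": 50
}}

```text
clock: 2.7
eef_pos: [600.1, -250.9, 241.7]
orientation: [-180.0, -0.1, 104.4]
ft_force: [0.1, -0.3, 1.3]
gripper_width: 50.1
gripper_force: 0.0
```

```bash
python3 -c "
from h import *
go([596,-252,150],104.4)
shot('pics/w1.png')"
```

```text
t 2.7 pos [ 600.1 -250.9  241.7] o [-1.800e+02 -1.000e-01  1.044e+02] w 50.1 F [ 0.1 -0.3  1.3]
move [-0.1 -4.2 91.7] turn -0.0
{'fx': 344.01595090041303, 'fy': 344.01595090041303, 'cx': 249.87075112522663, 'cy': 190.31056524576226, 'hand_eye': array([[-6.28761567e-04,  9.58850036e-01,  2.83912333e-01,
         7.19589289e+01],
       [ 9.99997707e-01,  1.18413118e-03, -1.78450896e-03,
         1.55850038e-04],
       [-2.04726593e-03,  2.83910560e-01, -9.58848582e-01,
        -1.32156610e+02],
       [ 0.00000000e+00,  0.00000000e+00,  0.00000000e+00,
         1.00000000e+00]])}
```

View pics/w1.png

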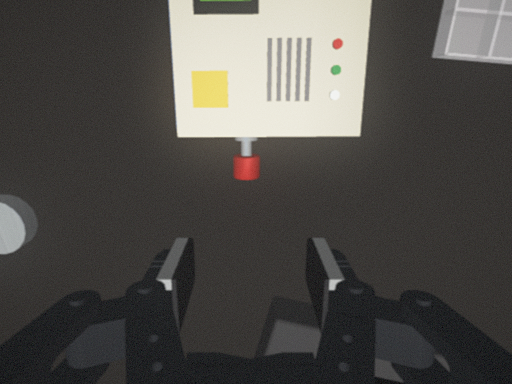

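The wrist picture shows the knob's red cylinder centred at (246,167), with the rod going up to the module wall. The wall's top edge runs level at row 136, so the yaw is right. I'll triangulate the knob from all three views.

Run:
```python
from h import *
f='pics/w1.png'
def t3(t,s,w):
    r=least_squares(lambda P:np.r_[(proj("top",P)-un("top",t))[0],(proj("scene",P)-un("scene",s))[0],(wproj(f,P)-w)[0]],[500,0,50]); return r.x,r.fun
def onz(w,z,f=f):
    r=least_squares(lambda P:(wproj(f,[P[0],P[1],z])-w)[0],[500,0]); return r.x
for n,a in dict(knob=((725,147),(77,86),(246.3,167)),mm=((720,226),(150,40),(177,137)),mp=((651,38),(32,153),(361,136))).items():
    x,e=t3(*a); print(n,x.round(1),e.round(1))
print("knob@48",onz((246.3,167),48),"edge@70",onz((177,137),70),onz((361,136),70))
go([596,-252,39],104.4)
```

```text
knob [ 597.2 -251.8   51.2] [-0.2 -0.4  0.3  0.1 -0.1  0.1]
mm [ 530.4 -236.7   69.3] [ 0.2 -0.7  0.4  0.4 -0.2  0. ]
mp [ 685.9 -195.3   73.4] [-0.4 -0.5 -0.7 -0.3 -0.3 -0.2]
knob@48 [ 597.41214483 -252.4291489 ] edge@70 [ 530.65708686 -236.57114166] [ 687.38517112 -195.56454038]
t 2.75 pos [ 603.1 -258.4  240.7] o [179.9   0.4 104.2] w 49.9 F [ 5.7 -5.9  0.4]
move [  9.4  -5.6 201.6] turn -0.2
```

>>> {"op": "drive_effector", "data": {
  "increments": {"motion": [[0,0,0,0],[0,0,0,0]]},
  "aperture": 50
}}

```text
clock: 2.95
eef_pos: [599.2, -248.8, 241.4]
orientation: [-179.9, -0.1, 104.4]
ft_force: [-0.9, -0.5, 0.5]
gripper_width: 49.8
gripper_force: 0.0
```

```bash
python3 -c "
from h import *
go([597.3,-252.2,39],104.5)"
```

```text
t 2.95 pos [ 599.2 -248.8  241.4] o [-1.799e+02 -1.000e-01  1.044e+02] w 49.8 F [-0.9 -0.5  0.5]
move [ -3.2  -2.4 202.4] turn -0.1
```

>>> {"op": "drive_effector", "data": {
  "increments": {"motion": [[-3,-2,33,0],[0,0,33,0],[0,0,33,0],[0,0,10,0],[0,0,0,0],[0,0,0,0],[0,0,0,0],[0,0,0,0]]},
  "aperture": 50
}}

```text
clock: 3.75
eef_pos: [599.6, -253.1, 135.2]
orientation: [179.9, 0.1, 104.4]
ft_force: [0.2, -1.0, -0.4]
gripper_width: 50.0
gripper_force: 0.0
```

```bash
python3 -c "
from h import *
go([597.3,-252.2,38],104.5)"
```

```text
t 3.75 pos [ 599.6 -253.1  135.2] o [1.799e+02 1.000e-01 1.044e+02] w 50.0 F [ 0.2 -1.  -0.4]
move [ 1.7 -2.2 97.2] turn -0.1
```

>>> {"op": "drive_effector", "data": {
  "increments": {"motion": [[1.5,-2,20,0],[0,0,20,0],[0,0,20,0],[0,0,20,0],[0,0,17,0],[0,0,0,0],[0,0,0,0],[0,0,0,0]]},
  "aperture": 50
}}

```text
clock: 4.55
eef_pos: [597.4, -252.4, 37.8]
orientation: [179.9, 0.1, 104.4]
ft_force: [1.1, -0.8, -0.2]
gripper_width: 50.0
gripper_force: 0.0
```

```bash
python3 -c "
from h import *
go([597.3,-252.2,38],104.5)
shot('pics/w2.png')"
```

```text
t 4.55 pos [ 597.4 -252.4   37.8] o [1.799e+02 1.000e-01 1.044e+02] w 50.0 F [ 1.1 -0.8 -0.2]
move [ 0.2 -0.  -0.2] turn -0.1
{'fx': 344.01595090041303, 'fy': 344.01595090041303, 'cx': 249.87075112522663, 'cy': 190.31056524576226, 'hand_eye': array([[-6.34785884e-04,  9.58849398e-01,  2.83914474e-01,
         7.19573532e+01],
       [ 9.99997706e-01,  1.18940968e-03, -1.78110089e-03,
         1.59911572e-03],
       [-2.04549814e-03,  2.83912693e-01, -9.58847954e-01,
        -1.32155808e+02],
       [ 0.00000000e+00,  0.00000000e+00,  0.00000000e+00,
         1.00000000e+00]])}
```

>>> {"op": "drive_effector", "data": {
  "increments": {"motion": [[0,0,0,0],[0,0,0,0],[0,0,0,0],[0,0,0,0],[0,0,0,0],[0,0,0,0],[0,0,0,0],[0,0,0,0]]},
  "aperture": 10
}}

```text
clock: 5.4
eef_pos: [596.6, -252.2, 37.4]
orientation: [180.0, 0.1, 104.4]
ft_force: [-1.7, 0.1, 5.5]
gripper_width: 24.0
gripper_force: 58.7
```

View pics/w2.png

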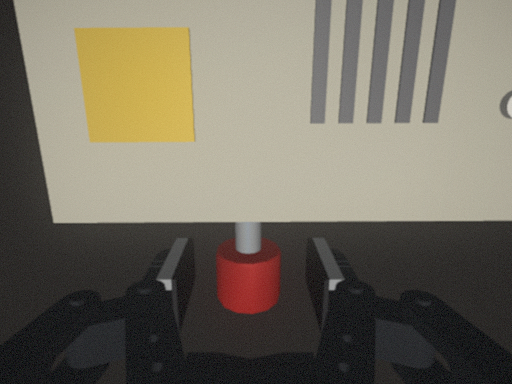

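The knob sat between the fingers at about (248,275), and it is now gripped at 59 N. Pulling it out along tool -x.

>>> {"op": "drive_effector", "data": {
  "increments": {"motion": [[-4,0,0,0],[-4,0,0,0],[-4,0,0,0],[-4,0,0,0],[-4,0,0,0],[-4,0,0,0],[-4,0,0,0],[-4,0,0,0],[-4,0,0,0],[-2,0,0,0],[0,0,0,0],[0,0,0,0],[0,0,0,0],[0,0,0,0],[0,0,0,0]]}
}}

```text
clock: 6.9
eef_pos: [605.4, -286.0, 37.4]
orientation: [180.0, -0.2, 104.4]
ft_force: [-1.4, 6.1, 8.0]
gripper_width: 24.5
gripper_force: 58.9
```

```bash
python3 -c "
from h import *
go([596.6,-252.2,38],104.5)
shot('pics/w3.png')"
```

```text
t 6.9 pos [ 605.4 -286.    37.4] o [180.   -0.2 104.4] w 24.5 F [-1.4  6.1  8. ]
move [35.  -0.1 -0.5] turn -0.1
{'fx': 344.01595090041303, 'fy': 344.01595090041303, 'cx': 249.87075112522663, 'cy': 190.31056524576226, 'hand_eye': array([[-6.22290624e-04,  9.58849946e-01,  2.83912651e-01,
         7.19607094e+01],
       [ 9.99997707e-01,  1.17849217e-03, -1.78825407e-03,
         6.81106937e-04],
       [-2.04925616e-03,  2.83910887e-01, -9.58848481e-01,
        -1.32157507e+02],
       [ 0.00000000e+00,  0.00000000e+00,  0.00000000e+00,
         1.00000000e+00]])}
```

View pics/w3.png

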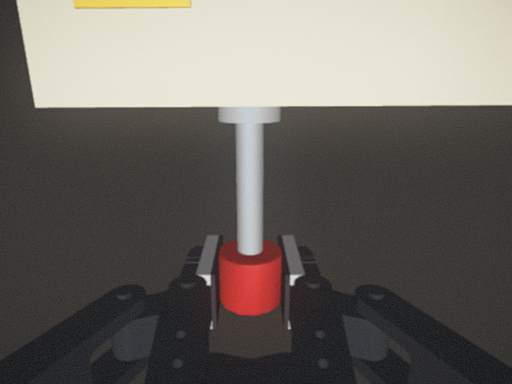

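The rod is out 35 mm against its stop, and the knob hasn't slipped in the fingers, still at about (250,275). Pushing it home.

>>> {"op": "drive_effector", "data": {
  "increments": {"motion": [[4,0,0,0],[4,0,0,0],[4,0,0,0],[4,0,0,0],[4,0,0,0],[4,0,0,0],[4,0,0,0],[4,0,0,0],[4,0,0,0],[4,0,0,0],[1,0,0,0],[0,0,0,0],[0,0,0,0],[0,0,0,0],[0,0,0,0],[0,0,0,0]]}
}}

```text
clock: 8.55
eef_pos: [596.6, -252.1, 37.5]
orientation: [179.9, 0.4, 104.5]
ft_force: [-1.1, -7.3, 3.7]
gripper_width: 24.5
gripper_force: 59.3
```

```bash
python3 -c "
from h import *
go([596.6,-252.2,38],104.5)"
```

```text
t 8.55 pos [ 596.6 -252.1   37.5] o [179.9   0.4 104.5] w 24.5 F [-1.1 -7.3  3.7]
move [-0.1 -0.  -0.5] turn -0.0
```

The knob is home, at the same pose as before the pull. Releasing, rising, turning to yaw 90°, and moving toward the stylus.

>>> {"op": "drive_effector", "data": {
  "increments": {"motion": [[-1,0,0,0],[0,0,0,0],[0,0,0,0],[0,0,0,0],[0,0,0,0],[0,0,-10,0],[0,0,-30,0],[0,0,-40,0],[0,0,-40,0],[0,0,-40,0],[0,0,-40,0],[0,0,0,7.2],[0,0,0,7.2],[0,0,0,0]]},
  "aperture": 50
}}

```text
clock: 9.95
eef_pos: [595.8, -249.8, 237.6]
orientation: [179.9, 0.0, 90.0]
ft_force: [-0.7, -0.1, -0.8]
gripper_width: 50.1
gripper_force: 0.0
```

>>> {"op": "drive_effector", "data": {
  "increments": {"motion": [[30,0,0,0],[30,0,0,0],[40,-7,0,0],[40,-7,0,0],[40,-7,0,0],[40,-7,0,0],[40,-7,0,0],[40,-7,0,0],[40,-7,0,0],[40,-7,0,0],[40,-7,0,0],[30,-5,0,0],[20,0,0,0],[0,0,0,0],[0,0,0,0],[0,0,0,0],[0,0,0,0],[0,0,0,0]]},
  "aperture": 50
}}

```text
clock: 11.75
eef_pos: [527.9, 219.1, 236.4]
orientation: [180.0, 0.0, 90.0]
ft_force: [0.3, -0.0, -1.1]
gripper_width: 50.3
gripper_force: 0.0
```

```bash
python3 -c "
from h import *
shot('pics/w4.png')
go([528,276.3,97],90)"
```

```text
{'fx': 344.01595090041303, 'fy': 344.01595090041303, 'cx': 249.87075112522663, 'cy': 190.31056524576226, 'hand_eye': array([[-6.31498907e-04,  9.58993996e-01,  2.83425681e-01,
         7.19673748e+01],
       [ 9.99997879e-01,  1.16124558e-03, -1.70108075e-03,
         7.08658889e-02],
       [-1.96045304e-03,  2.83424006e-01, -9.58992695e-01,
        -1.32156308e+02],
       [ 0.00000000e+00,  0.00000000e+00,  0.00000000e+00,
         1.00000000e+00]])}
t 11.8 pos [527.9 219.3 236.4] o [180.   0.  90.] w 50.1 F [0.6 0.1 0.5]
move [ 57.    0.  139.4] turn -0.0
```

View pics/w4.png

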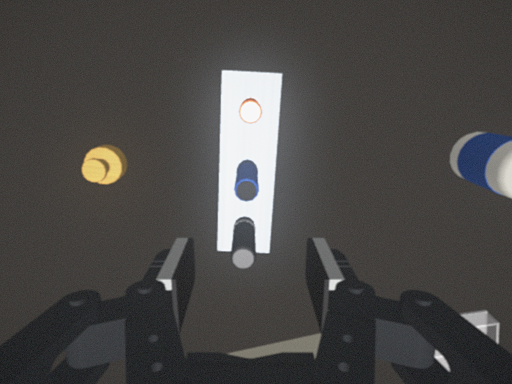

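The wrist view shows the stylus's white cap at about (250.5,111), with the blue and black drivers below it at (246,190) and (243,258). The rack tilts by about 2.5°, matching the earlier fit.

Run:
```python
from h import *
f='pics/w4.png'
w=(250.5,111)
r=least_squares(lambda P:np.r_[(proj("top",P)-un("top",(42,250)))[0],(proj("scene",P)-un("scene",(672,311)))[0],(wproj(f,P)-w)[0]],[500,200,100]); print(r.x,r.fun.round(2))
print(least_squares(lambda P:(wproj(f,[P[0],P[1],145])-w)[0],[500,200]).x, least_squares(lambda P:(wproj(f,[P[0],P[1],148])-w)[0],[500,200]).x)
go([529,277,97],87.5)
```

```text
[528.77134058 277.53320839 147.78561297] [-0.09 -0.55  0.53  0.33 -0.09  0.16]
[528.84068106 277.46131809] [528.82956919 277.64429115]
t 11.8 pos [527.9 219.3 236.4] o [180.   0.  90.] w 50.1 F [0.6 0.1 0.5]
move [ 57.7   1.  139.4] turn 2.5
```

>>> {"op": "drive_effector", "data": {
  "increments": {"motion": [[20,0.9,0,0],[20,0,0,0],[18,0,0,0],[0,0,30,0],[0,0,30,0],[0,0,0,0],[0,0,0,0],[0,0,0,0],[0,0,0,0]]},
  "aperture": 45
}}

```text
clock: 12.7
eef_pos: [529.7, 278.4, 178.1]
orientation: [179.8, -0.1, 90.0]
ft_force: [0.8, -0.2, -0.2]
gripper_width: 45.3
gripper_force: 0.0
```

```bash
python3 -c "
from h import *
go([528.8,277.5,97],90)"
```

```text
t 12.7 pos [529.7 278.4 178.1] o [ 1.798e+02 -1.000e-01  9.000e+01] w 45.3 F [ 0.8 -0.2 -0.2]
move [-1.  -1.1 81.1] turn 0.0
```

>>> {"op": "drive_effector", "data": {
  "increments": {"motion": [[-0.7,-0.7,20,0],[0,0,20,0],[0,0,20,0],[0,0,15,0],[0,0,6,0],[0,0,0,0],[0,0,0,0],[0,0,0,0]]},
  "aperture": 45
}}

```text
clock: 13.5
eef_pos: [528.7, 277.7, 96.6]
orientation: [179.9, -0.1, 90.0]
ft_force: [0.4, 0.3, -0.4]
gripper_width: 45.0
gripper_force: 0.0
```

>>> {"op": "drive_effector", "data": {
  "increments": {"motion": [[0,0,0,0],[0,0,0,0],[0,0,0,0],[0,0,0,0],[0,0,0,0],[0,0,0,0],[0,0,0,0],[0,0,0,0]]},
  "aperture": 5
}}

```text
clock: 14.3
eef_pos: [528.2, 277.5, 96.0]
orientation: [180.0, -0.0, 90.0]
ft_force: [-0.9, -0.4, 5.2]
gripper_width: 13.8
gripper_force: 58.4
```

```bash
python3 -c "
from h import *
go([528.8,277.5,97],90)"
```

```text
t 14.3 pos [528.2 277.5  96. ] o [180.  -0.  90.] w 13.8 F [-0.9 -0.4  5.2]
move [-0.   0.6 -1. ] turn 0.0
```

Gripped at 13.8 mm with 58 N. Lifting the stylus clear of the drivers and carrying it to the near side of the port.

>>> {"op": "drive_effector", "data": {
  "increments": {"motion": [[0,0,-10,0],[0,0,-20,0],[0,0,-30,0],[0,0,-30,0],[0,0,-30,0],[0,0,-30,0],[0,0,-5,0],[0,0,0,0],[-20,5,0,0],[-35,8,0,0],[-35,8,0,0],[-35,8,0,0],[-35,8,0,0],[-35,8,0,0],[-35,8,0,0],[-20,4,0,0],[0,0,0,0],[0,0,0,0],[0,0,0,0],[0,0,0,0]]}
}}

```text
clock: 16.3
eef_pos: [584.5, 28.6, 249.9]
orientation: [-179.9, -0.0, 90.1]
ft_force: [-0.4, -0.8, 0.0]
gripper_width: 13.3
gripper_force: 58.7
```

```bash
python3 -c "
from h import *
shot('pics/w5.png')
go([603,-57,150],90)"
```

```text
{'fx': 344.01595090041303, 'fy': 344.01595090041303, 'cx': 249.87075112522663, 'cy': 190.31056524576226, 'hand_eye': array([[-6.29651655e-04,  9.58992753e-01,  2.83429891e-01,
         7.19675616e+01],
       [ 9.99997876e-01,  1.16002479e-03, -1.70343732e-03,
         6.96489638e-02],
       [-1.96236974e-03,  2.83428216e-01, -9.58991447e-01,
        -1.32156553e+02],
       [ 0.00000000e+00,  0.00000000e+00,  0.00000000e+00,
         1.00000000e+00]])}
t 16.35 pos [584.6  28.5 250.1] o [-180.    -0.    90.1] w 13.9 F [ 1.2 -0.5 -0.5]
move [-85.6  18.3 100. ] turn 0.1
```

View pics/w5.png

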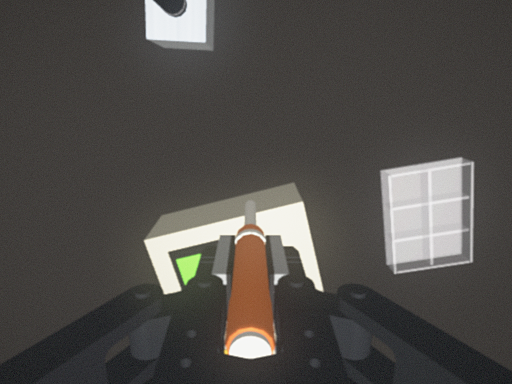

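The stylus hangs straight, with its tip at about (251,205), but the port is hidden behind the hand. Moving past it to measure it unobstructed.

>>> {"op": "drive_effector", "data": {
  "increments": {"motion": [[-30,6,0,0],[-35,6,0,0],[-35,6,0,0],[-35,0,0,0],[-20,0,0,0],[0,0,0,0],[0,0,0,0],[0,0,0,0],[0,0,0,0],[0,0,0,0],[0,0,0,0]]}
}}

```text
clock: 17.45
eef_pos: [603.0, -126.9, 250.4]
orientation: [180.0, -0.0, 90.1]
ft_force: [0.1, -0.5, -1.2]
gripper_width: 13.8
gripper_force: 58.7
```

```bash
python3 -c "
from h import *
shot('pics/w6.png')
go([603,-57,150],90)"
```

```text
{'fx': 344.01595090041303, 'fy': 344.01595090041303, 'cx': 249.87075112522663, 'cy': 190.31056524576226, 'hand_eye': array([[-6.31155682e-04,  9.58992812e-01,  2.83429688e-01,
         7.19673524e+01],
       [ 9.99997876e-01,  1.16131178e-03, -1.70248682e-03,
         7.03916117e-02],
       [-1.96182286e-03,  2.83428012e-01, -9.58991508e-01,
        -1.32156357e+02],
       [ 0.00000000e+00,  0.00000000e+00,  0.00000000e+00,
         1.00000000e+00]])}
t 17.5 pos [ 603.  -127.1  250.4] o [180.   -0.   90.1] w 13.8 F [-0.6 -0.2  0. ]
move [ 70.1   0.  100.4] turn 0.1
```

View pics/w6.png

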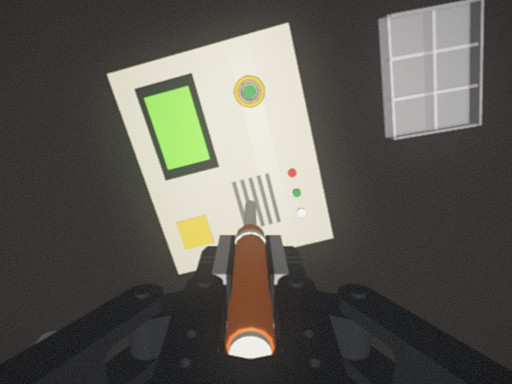

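The port is clear, with its yellow ring centred at about (249.5,91) and the green button visible inside. The stylus tip is at about (250,203). I'll refine the ring with code and check where the tip sits in the hand.

Run:
```python
from h import *
f='pics/w6.png'; im=cv2.imread(f)
roi=im[65:120,225:275]; m=cv2.inRange(cv2.cvtColor(roi,cv2.COLOR_BGR2HSV),(15,120,80),(35,255,255))
c=max(cv2.findContours(m,cv2.RETR_EXTERNAL,cv2.CHAIN_APPROX_NONE)[0],key=cv2.contourArea); e=cv2.fitEllipse(c); w=np.array(e[0])+[225,65]; print(w,e[1])
for z in (70,72,74): print(z,least_squares(lambda P:(wproj(f,[P[0],P[1],z])-w)[0],[500,0]).x.round(2))
r=least_squares(lambda P:np.r_[(proj("top",P)-un("top",(486,146)))[0],(proj("scene",P)-un("scene",(232,188)))[0],(wproj(f,P)-w)[0]],[500,0,70]); print(r.x,r.fun.round(2))
d=np.load(f+".npz"); print("tip pred",wproj(f,d["p"]-[0,0,81]),"shoulder",wproj(f,d["p"]-[0,0,31]),"cap",wproj(f,d["p"]+[0,0,49]))
# tip lateral per px
print(wproj(f,d["p"]+[0,1,-81])-wproj(f,d["p"]-[0,0,81]))
cv2.imwrite("pics/tip.png",cv2.resize(im[180:365,200:300],None,fx=3.2,fy=3.2,interpolation=cv2.INTER_CUBIC))
```

```text
[249.0144558   90.91938019] (28.394750595092773, 29.88104820251465)
70 [602.94 -56.8 ]
72 [602.94 -56.79]
74 [602.94 -56.78]
[602.9489765  -56.79665817  75.17736787] [ 0.15 -0.19  0.36  0.07  0.01  0.03]
tip pred [[249.16204186 203.48853024]] shoulder [[249.18470593 234.61381667]] cap [[249.26611409 346.41424208]]
[[ 4.31629734e-05 -1.45274558e+00]]
```

View pics/tip.png

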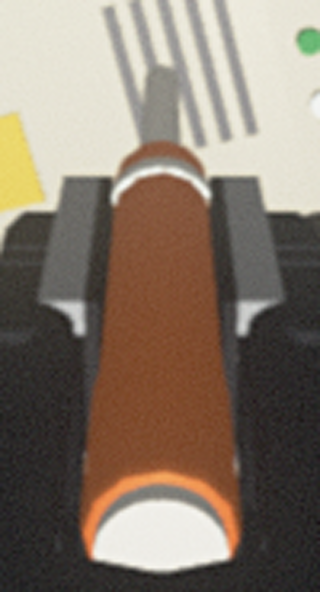

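>>> {"op": "drive_effector", "data": {
  "increments": {"motion": [[25,0,0,0],[30,-0.4,0,0],[16,0,0,0],[0,0,30,0],[0,0,30,0],[0,0,20,0],[0,0,0,0],[0,0,0,0],[0,0,0,0],[0,0,0,0],[0,0,0,0],[0,0,0,0],[0,0,0,0]]}
}}

```text
clock: 18.8
eef_pos: [602.7, -56.6, 170.6]
orientation: [180.0, 0.0, 90.0]
ft_force: [-0.0, 0.3, -1.5]
gripper_width: 13.8
gripper_force: 58.7
```

```bash
python3 -c "
from h import *
go([602.4,-56,160],90)"
```

```text
t 18.8 pos [602.7 -56.6 170.6] o [180.   0.  90.] w 13.8 F [-0.   0.3 -1.5]
move [ 0.6 -0.3 10.6] turn 0.0
```

>>> {"op": "drive_effector", "data": {
  "increments": {"motion": [[0.6,-0.3,10,0],[0,0,10,0],[0,0,8,0],[0,0,5,0],[0,0,3,0],[0,0,0,0],[0,0,0,0],[0,0,0,0],[0,0,0,0]]}
}}

```text
clock: 19.7
eef_pos: [602.5, -56.0, 134.7]
orientation: [180.0, 0.0, 90.0]
ft_force: [-0.4, -0.1, -0.2]
gripper_width: 13.2
gripper_force: 58.7
```

```bash
python3 -c "
from h import *
go([602.4,-56,124],90)"
```

```text
t 19.7 pos [602.5 -56.  134.7] o [180.   0.  90.] w 13.2 F [-0.4 -0.1 -0.2]
move [ 0.  -0.1 10.7] turn 0.0
```

The tip is about 16 mm inside the port with no contact force. Pressing slowly.

>>> {"op": "drive_effector", "data": {
  "increments": {"motion": [[0,0,1,0],[0,0,1,0],[0,0,1,0],[0,0,1,0],[0,0,1,0],[0,0,1,0],[0,0,1,0],[0,0,1,0],[0,0,0,0],[0,0,0,0]]}
}}

```text
clock: 20.7
eef_pos: [602.3, -56.0, 126.5]
orientation: [180.0, -0.0, 90.0]
ft_force: [-1.1, 0.2, 4.1]
gripper_width: 13.6
gripper_force: 59.0
```

>>> {"op": "drive_effector", "data": {
  "increments": {"motion": [[0,0,1,0],[0,0,1,0],[0,0,1,0],[0,0,0,0],[0,0,0,0],[0,0,0,0]]}
}}

```text
clock: 21.3
eef_pos: [602.5, -56.0, 123.9]
orientation: [180.0, 0.0, 90.0]
ft_force: [-1.3, -0.0, 7.2]
gripper_width: 13.4
gripper_force: 59.6
```

>>> {"op": "drive_effector", "data": {
  "increments": {"motion": [[0,0,1,0],[0,0,1,0],[0,0,0,0],[0,0,0,0],[0,0,0,0],[0,0,0,0]]}
}}

```text
clock: 21.9
eef_pos: [602.7, -56.1, 123.6]
orientation: [179.9, 0.0, 90.0]
ft_force: [-3.4, 0.4, 14.2]
gripper_width: 13.4
gripper_force: 60.5
```

```bash
python3 -c "
from h import *
go([602.4,-56,124],90)"
```

```text
t 21.9 pos [602.7 -56.1 123.6] o [179.9   0.   90. ] w 13.4 F [-3.4  0.4 14.2]
move [ 0.1 -0.3 -0.4] turn 0.0
```

The button is on its hard stop: the force rises while the tool stays put. Handing in.

>>> {"op": "drive_effector", "data": {
  "increments": {"motion": [[0,0,0,0],[0,0,0,0],[0,0,0,0],[0,0,0,0],[0,0,0,0]]}
}}

```text
clock: 22.4
eef_pos: [602.7, -56.1, 123.6]
orientation: [179.9, 0.0, 90.0]
ft_force: [-3.0, -0.3, 15.5]
gripper_width: 13.4
gripper_force: 60.5
```

```bash
python3 -c "
from h import *
print(bot.hand_in())"
```

```text
the job is handed in; nothing more can be done
None
```

I pulled the knob fully out and pushed it home, and the gripped stylus is holding the reset button on its stop at about 15 N; handed in at 22.4 s, no verdict was returned, and I did not re-check the knob after letting go of it.

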